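# Set up a scattering goniometer at 30 degrees

### The arm

A 6-joint arm with a two-finger parallel gripper is mounted at the origin on a cart in front of the work surface, level with it; the furniture and walls round the work are solid. World frame = base frame: x ahead of the robot, y to its left, z up, the work surface at z = 0. Lengths are in m, angles in rad, forces in N, time in s.
With the tool pointing down it reaches from about 0.325 to 0.85 m from the base axis. Payload 4.4 kg.
Tool frame: the origin (TCP) lies between the finger pads; the fingertips stand 11 mm ahead of it and the grasp point (between the pads) lies 8 mm behind it; z points along the fingers, y is the direction in which the jaws open and shut (so a half turn about z gives the same grasp; the last joint's range is limited). The gripper opens to 94 mm and grips with 3 to 60 N. Pads are 16 mm wide; open, the fingers measure 119 mm over their backs; the gripper's body (75 mm by 177 mm) begins 78 mm behind the grasp point.
Start: joints at [-1.272, 0.207, 1.542, -0, 1.393, -0.15], TCP at [0.249, -0.518, 0.216] pointing down, gripper open.
Joint ranges: [-2.73, 2.73], [-0.86, 2.22], [0.23, 2.46], [-1.11, 4.25], [0.08, 2.63], [-2.82, 2.82]. Speed limits (rad/s): [2.79, 2.79, 3.14, 3.14, 3.14, 3.14].

### API

Orientations are given as a unit quaternion [w, x, y, z].
In Python, from plant import manip, optics gives the robot as it stands.
- The arm moves only by the shell command python3 -m jog 'ROWS' [OPENING]. ROWS is JSON, a list of rows, each a list of 2 entries, a list of its own where there are three numbers: the shift along the tool's x, y, z in m, then the turn, a rotation vector about the tool's x, y, z in degrees. A call has exactly 5 rows; each row shifts and turns the commanded pose from where the row before left it, along the tool's axes as they then stand; what a row does not reach is not made up. A row lasts 1/12 s, in which the tool goes at most 41.7 mm and 7.16 degrees, less where a joint would pass 70% of its speed; a pose out of reach is approached as far as the arm can. A call with a gripper value outside its range is refused whole. OPENING is the finger opening in m, from 0 to 0.094, set as the call begins (- or left out, the last holds). The fingers move at their own pace and stop on an object; the grip force is fixed at half the most. Time passes only in rows, so rows that do not move let the fingers close, or fill a call up. It gives the time, the measured TCP pose, the force and the opening at its end, in the units of the state.
- manip.observe(): the state, without advancing time (a new reading comes with each control period).
- optics.capture(name): name is "scene" or "top" or "wrist"; returns the picture (384x512x3 uint8, blue, green, red); there is no depth.
- optics.get_calibration(name): a dict with "fx", "fy", "cx", "cy" (pixels), "world_to_cam" (4x4, takes a point from world to camera coordinates). Camera axes: x right, y down, z forward; pixel columns grow to the right and rows downward; lengths in m; the calibration is good to about 2 mm. A picture is of the moment at which its call begins: read the wrist's pose just before it. get_calibration takes no time and is no camera call; for the wrist camera it gives the pose at the moment of the call.
- manip.job_done(): hands the job in, once; it reports no verdict.
The state is a dict: "t": time; "joint_positions": joint angles; "qd": joint speeds; "tau": joint torques, N m; "tcp_pos": TCP position; "eef_rot": TCP orientation; "force": force on the tool from outside, world axes, zero at the start; "moment": the same for the moment, N m; "finger_gap": finger opening in m.
Only numpy, scipy, OpenCV 4.12 (cv2) and the standard library are available. Lean on these libraries where they do the work, as an engineer would, in place of code of your own. Each camera call takes 0.05 s, during which the arm holds its last target. There are 200 camera calls.

### The job

Set the goniometer up for a reading at 30 degrees: loosen the clamp knob on the detector arm without dragging the arm, swing the arm to the left, until its pointer stands at the long 30-degree line next to the dotted zero line, and turn the knob back until it is fully tight. Then put the sample cell, kept upright, into the seat in the middle, turned so that its flat side meets the flat of the seat on the lamp side, fully home. Leave the other things on the bench where they are.

Things in the scene. Friction and masses are not known exactly. Their poses are not given: they have to be found in the camera images.
- goniometer: Fixed instrument: dark metal circle 330 mm across, top 20 mm up; low drum, cell seat in the middle, white lamp housing behind (x 61 to 163 mm, y +-37, up to z 125). Origin on the turning axis at the worktop; z up, +x to the lamp. White lines on the rim: short every 10 deg, long every 30; the zero line, with a dot at its inner end, is opposite the lamp (-x); seen from there +y is left
- cell_seat (a point): centre of the floor of the cell seat, on the turning axis, 50 mm above the worktop; axes as the goniometer's. The seat is a D-shaped well 12 mm deep (rim 62 mm up) in a round pedestal 80 mm across: radius 28 mm, cut by a flat wall 20 mm from the centre on the +x (lamp) side
- mark_30 (a point): the long line 30 degrees to the left of the zero line (seen from the front), on top of the circle 152 mm from the turning axis; axes as the goniometer's
- detector_arm (a joint): angle of the detector arm about the upright axis through the cell seat, rad: 0 with its steel pointer at the zero line, growing to the left (clockwise from above); 0.524 at the 30-degree mark; stops at -1.2 and 1.2. Starts to the right of zero. Unclamped it turns with a drag of about 0.12 N m and stays where left; clamped it is held by friction
- detector_grip (a point): grip point of the detector, a white upright box on the arm, 42 mm wide across the arm (y), 36 mm along it, top 117 mm above the worktop. The point is on its middle, 100 mm above the worktop, 81 mm from the turning axis. +x points along the arm to the turning axis, z up. A pointer is at the arm's outer end, under the knob
- clamp_knob (a joint): turn of the clamp knob, rad: 0 is fully tight (a stop), growing as it is unscrewed anticlockwise (looking at its top), stop at 1.3. The clamp bites below about 0.5 and frees the arm above that. It turns with 0.2 to 0.35 N m and stays where it is left; it starts tight
- knob_grip (a point): centre of the knob's bar: steel, 60 long (x), 14 wide (y: grip across), 22 mm high, on a 13 mm stem (31 mm clear under the bar) at the arm's outer end; 136 mm from the turning axis, 100 mm up. z: the knob's axis, outwards, leaning 38 deg from vertical away from the turning axis. At joint value 0.6 the bar lies in the arm's upright plane. It swings with the arm
- cell_mid (a point): middle of the loose sample cell: aluminium, 56 mm high, radius 26 mm with one flat (at 18 mm, +x side, round window), black round cap 41 mm across and 24 high above (17 to 41 mm over this point: grip there); 82 mm in all, 180 g. z up. Point on the axis, 41 mm above the underside, so 41 mm over the seat floor when home, +x along the seat's +x. 2 mm clearance, bevelled foot
- dropper_bottle: bystander: small square glass dropper bottle with black bulb, 30x30x80 mm, standing; origin under its middle
- strip_tube: bystander: upright plastic tube with blue flip cap, 36x31x86 mm; origin under its middle
- petri_dish: bystander: flat round petri dish, 64 mm across, 14 mm high; origin under its middle
- forceps: bystander: steel forceps lying flat, 120 mm long, 9 mm high; origin under its middle
Not all that is in view belongs to the job. Several things look just like the part that bears cell_mid: the one meant starts farthest to the robot's right.

How it is judged:
By the outcome, as a careful person would: the job done as asked, in the order asked, and still so for the second after the job is handed in, with the robot touching nothing.
It also fails if it takes over 72 s, if anything falls off the work surface, if the arm or the gripper's body presses on something with over 40 N, if the wrist force passes 120 N, or if a joint passes its speed limit or range.

## Working session

There is one attempt and no reset: what is moved stays moved. The work goes in short steps, Python scripts to look and compute and a shell command to move; the robot and the scene stay as the last step left them, time stands still between calls to the robot, and variables do not carry over. Pictures are saved under pics/ and viewed, about 8 in all and at most 12, crops included, and the job is handed in when it is done.

```bash
ls; mkdir -p pics; python3 - <<'E'
from plant import manip, optics
import cv2,numpy as np
print(manip.observe())
for n in ("scene","top"):
    im=optics.capture(n); cv2.imwrite(f"pics/{n}0.png",im)
    c=optics.get_calibration(n); print(n,c["fx"],c["fy"],c["cx"],c["cy"]); print(np.round(c["world_to_cam"],4).tolist())
a=cv2.imread("pics/top0.png"); cv2.imwrite("pics/top0b.png",cv2.resize(a,(800,600),interpolation=cv2.INTER_CUBIC))
a=cv2.imread("pics/scene0.png"); cv2.imwrite("pics/scene0b.png",cv2.resize(a,(800,600),interpolation=cv2.INTER_CUBIC))
E
```

```text
pics
{'t': 0.0, 'joint_positions': array([-1.27250792e+00,  2.07386343e-01,  1.54290640e+00, -1.48098306e-05,
        1.39349555e+00, -1.50502148e-01]), 'qd': array([ 0.00178076,  0.00170272,  0.00099858,  0.00051721, -0.0012051 ,
       -0.00035937]), 'tau': array([ 1.16511728e-03, -3.70881701e+01, -2.81413561e+01,  6.99930894e-02,
        3.60396411e-02, -1.74378415e-04]), 'tcp_pos': array([ 0.24923678, -0.51733068,  0.21533245]), 'eef_rot': array([-1.09428468e-03,  9.74927966e-01,  2.22517990e-01, -8.83149468e-05]), 'force': array([ 0.5975705 , -0.00617028,  0.24295929]), 'moment': array([-0.00288802,  0.01912363, -0.03517832]), 'finger_gap': 0.09399852242428522}
scene 412.7721686677476 412.7721686677476 247.45290482499033 198.03945597493052
[[0.5555, -0.8313, 0.0174, -0.2468], [-0.4922, -0.3457, -0.7989, 0.3373], [0.6702, 0.4352, -0.6012, 1.0171], [0.0, 0.0, 0.0, 1.0]]
top 390.97880395415757 390.97880395415757 250.79525829268528 190.75658575736003
[[0.0279, -0.9996, -0.0083, 0.0623], [-0.9957, -0.027, -0.0881, 0.4982], [0.0879, 0.0107, -0.9961, 1.4605], [0.0, 0.0, 0.0, 1.0]]
```

View pics/top0b.png

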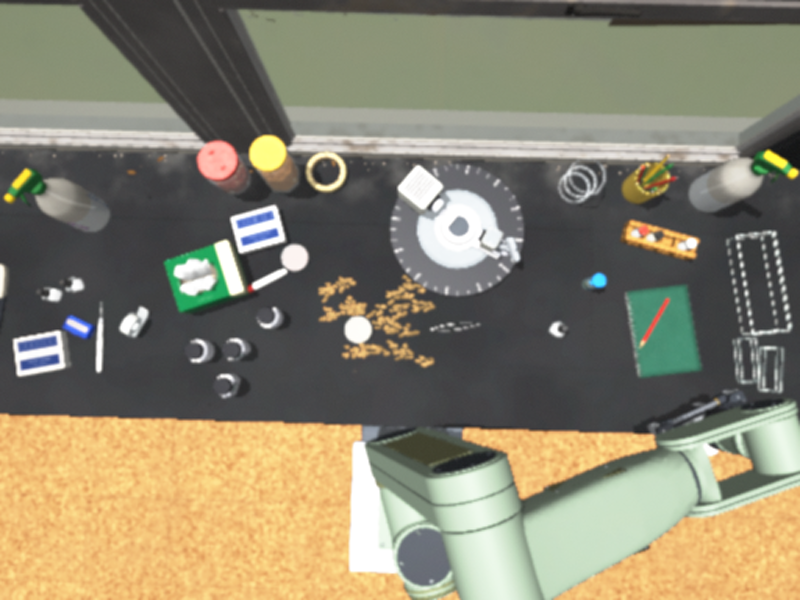

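View pics/scene0b.png

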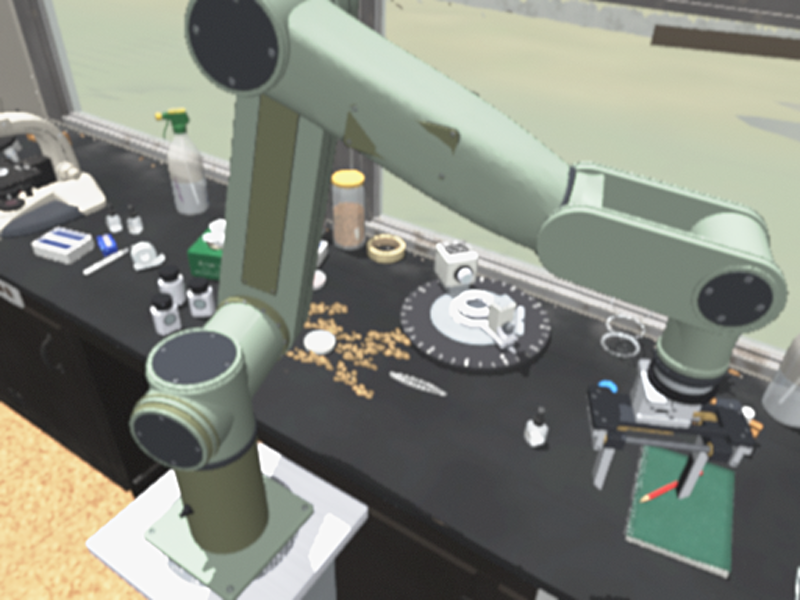

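Top view (800 px scale): the goniometer disc is centred near (457,230), with the lamp at (420,188) and the detector/knob at (490,240)/(510,250). The four cells are at (270,317), (237,349), (200,350) and (228,385). The rightmost one, (270,317), is the target.

```bash
cat > h.py <<'E'
import numpy as np,cv2
from scipy.spatial.transform import Rotation as R
from plant import manip, optics
def ray(c,uv,z):
    T=np.array(c["world_to_cam"]);Rm=T[:3,:3];o=-Rm.T@T[:3,3]
    d=Rm.T@np.array([(uv[0]-c["cx"])/c["fx"],(uv[1]-c["cy"])/c["fy"],1])
    return o+d*(z-o[2])/d[2]
def proj(c,P):
    P=np.atleast_2d(P);T=np.array(c["world_to_cam"]);q=P@T[:3,:3].T+T[:3,3]
    return np.c_[q[:,0]/q[:,2]*c["fx"]+c["cx"],q[:,1]/q[:,2]*c["fy"]+c["cy"]]
def rot(s): 
    w=s["eef_rot"]; return R.from_quat([w[1],w[2],w[3],w[0]])
def delta(P,Rt):
    """tool-frame shift and rotvec(deg) from the present measured pose to P,Rt"""
    s=manip.observe();r=rot(s)
    return np.round(r.inv().apply(np.array(P)-s["tcp_pos"])*1000,1),np.round((r.inv()*Rt).as_rotvec(degrees=True),2)
def snap(n,name,sc=1.5,crop=None):
    c=optics.get_calibration(n);im=optics.capture(n);cv2.imwrite(f"pics/{name}_raw.png",im)
    np.save(f"pics/{name}.npy",c,allow_pickle=True)
    if crop: x0,y0,x1,y1=crop; im=im[y0:y1,x0:x1]
    cv2.imwrite(f"pics/{name}.png",cv2.resize(im,None,fx=sc,fy=sc,interpolation=cv2.INTER_CUBIC))
    return c
E
python3 - <<'E'
from h import *
c=optics.get_calibration("top");k=.64
for n,p,z in [("disc",(457,230),.02),("lamp",(422,187),.125),("det",(490,240),.117),("knob",(510,250),.1),("cell",(270,315),.08),("c2",(237,347),.08),("drop",(558,328),.04),("forc",(455,326),0),("dish",(357,329),.014),("tube",(598,281),.086),("wht",(295,257),.0)]:
    print(n,np.round(ray(c,np.array(p)*k,z),3))
s=manip.observe();print(rot(s).as_matrix().round(3))
w=optics.get_calibration("wrist");print({k:w[k] for k in("fx","fy","cx","cy")})
T=np.array(w["world_to_cam"]);o=-T[:3,:3].T@T[:3,3]
print("cam in tool",rot(s).inv().apply(o-s["tcp_pos"]).round(4)); print((T[:3,:3]@rot(s).as_matrix()).round(3))
E
```

```text
disc [ 0.668 -0.079  0.02 ]
lamp [0.745 0.013 0.125]
det [ 0.627 -0.146  0.117]
knob [ 0.608 -0.195  0.1  ]
cell [0.444 0.358 0.08 ]
c2 [0.368 0.431 0.08 ]
drop [ 0.434 -0.322  0.04 ]
forc [ 0.434 -0.08   0.   ]
dish [0.419 0.159 0.014]
tube [ 0.543 -0.402  0.086]
wht [0.594 0.319 0.   ]
[[ 0.901  0.434 -0.001]
 [ 0.434 -0.901  0.002]
 [ 0.    -0.002 -1.   ]]
{'fx': 270.81367756476726, 'fy': 270.81367756476726, 'cx': 254.46633030007249, 'cy': 192.6159511396774}
cam in tool [ 8.110e-02  1.000e-04 -1.683e-01]
[[ 0.     1.    -0.001]
 [-0.96   0.    -0.28 ]
 [-0.28   0.001  0.96 ]]
```

```bash
cat >> h.py <<'E'
def knobpose(C,out,val,back,arm=None):
    """TCP pose for gripping the knob; C axis xy, out = outward world angle (deg), val knob rad, back = standoff m"""
    u=np.array([np.cos(np.radians(out)),np.sin(np.radians(out)),0]);t=np.radians(38)
    K=np.array([C[0],C[1],.1])+.136*u
    kz=np.cos(t)*np.array([0,0,1])+np.sin(t)*u
    x=R.from_rotvec(kz*(val-.6)).apply(-(np.cos(t)*u-np.sin(t)*np.array([0,0,1])))
    z=-kz;y=np.cross(z,x)
    return K+kz*(back-.008),R.from_matrix(np.c_[x,y,z])
E
python3 - <<'E'
from h import *
P,Rt=knobpose((.668,-.079),-118.5,0,.12)
print(P,Rt.as_matrix().round(2).tolist()); print(delta(P,Rt))
E
```

```text
[ 0.57020436 -0.25911716  0.1882572 ] [[0.81, 0.51, 0.29], [0.3, -0.78, 0.54], [0.51, -0.35, -0.79]]
(array([401.2, -93.4,  27.4]), array([21.73, 31.08, -1.39]))
```

```bash
python3 -m jog '[[[0.036,-0.0085,0.0],[0,0,0]],[[0.036,-0.0085,0],[0,0,0]],[[0.036,-0.0085,0],[0,0,0]],[[0.036,-0.0085,0],[0,0,0]],[[0.036,-0.0085,0],[0,0,0]]]'
python3 -m jog '[[[0.036,-0.0085,0.0],[0,0,0]],[[0.036,-0.0085,0],[0,0,0]],[[0.036,-0.0085,0],[0,0,0]],[[0.036,-0.0085,0],[0,0,0]],[[0.036,-0.0085,0.005],[0,0,0]]]'
python3 -m jog '[[[0.036,-0.0085,0.02],[0,0,0]],[[0,0,0],[3.6,5.2,-0.2]],[[0,0,0],[3.6,5.2,-0.2]],[[0,0,0],[3.6,5.2,-0.2]],[[0,0,0],[3.6,5.2,-0.2]]]'
python3 -m jog '[[[0,0,0],[3.6,5.2,-0.2]],[[0,0,0],[3.6,5.2,-0.2]],[[0,0,0],[0,0,0]],[[0,0,0],[0,0,0]],[[0,0,0],[0,0,0]]]'
python3 -c "
from h import *
s=manip.observe();print(s['t'],s['tcp_pos'],s['force']);print(delta(*knobpose((.668,-.079),-118.5,0,.12)))
snap('wrist','w1')"
```

```text
t: 0.52
tcp_pos: [0.394, -0.4002, 0.2159]
eef_rot: [-0.0, 0.975, 0.222, -0.0]
force: [1.1, -0.5, -0.4]
finger_gap: 0.094
t: 0.93
tcp_pos: [0.5385, -0.2841, 0.212]
eef_rot: [0.0, 0.975, 0.223, 0.0]
force: [0.6, -0.5, -0.1]
finger_gap: 0.0941
t: 1.35
tcp_pos: [0.5664, -0.2612, 0.1921]
eef_rot: [-0.163, 0.949, 0.225, 0.15]
force: [0.5, -0.6, 0.6]
finger_gap: 0.0937
t: 1.77
tcp_pos: [0.5656, -0.2619, 0.1916]
eef_rot: [-0.24, 0.92, 0.221, 0.219]
force: [-0.8, 0.8, 0.8]
finger_gap: 0.0938
1.7667 [ 0.56557163 -0.26186268  0.19159919] [-0.75801049  0.84255844  0.82064647]
(array([2.9, 1.4, 5.5]), array([ 0.3 , -0.03, -0.07]))
```

View pics/w1.png

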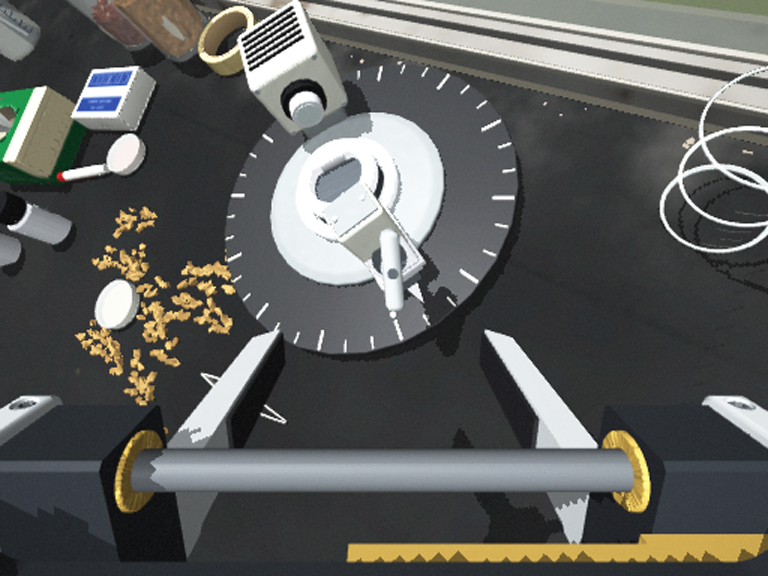

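```bash
cat > fit.py <<'E'
from h import *
import sys
from scipy.optimize import minimize
def fit(name,x0=(.668,-.079,50)):
    c=np.load(f"pics/{name}.npy",allow_pickle=True).item()
    g=cv2.GaussianBlur(cv2.cvtColor(cv2.imread(f"pics/{name}_raw.png"),cv2.COLOR_BGR2GRAY),(0,0),1).astype(np.float32)
    k=np.arange(36)*10.;r=np.linspace(.148,.158,5)
    def samp(p,off):
        a=np.radians(p[2]+k+off)[:,None]
        P=np.stack([p[0]+r*np.cos(a),p[1]+r*np.sin(a),np.full((36,5),.02)],-1).reshape(-1,3)
        q=proj(c,P).astype(np.float32); return np.minimum(cv2.remap(g,q[:,0],q[:,1],cv2.INTER_LINEAR),160).mean()
    f=lambda p:-(2*samp(p,0)-samp(p,4)-samp(p,-4))
    best=min(((f((x0[0]+dx,x0[1]+dy,x0[2]+dt)),dx,dy,dt) for dx in np.arange(-.016,.017,.002) for dy in np.arange(-.016,.017,.002) for dt in np.arange(-5,5,.5)))
    p0=np.array(x0)+best[1:]
    S=np.array([p0]+[p0+d for d in np.diag([.001,.001,.4])])
    o=minimize(f,p0,method="Nelder-Mead",options=dict(initial_simplex=S,xatol=1e-5))
    return o.x,o.fun,c
if __name__=="__main__":
    n=sys.argv[1];p,v,c=fit(n);print(p.round(4),v)
    # angular profile for the pointer is left to the eye: overlay
    im=cv2.imread(f"pics/{n}_raw.png");S=4
    u=proj(c,[p[0],p[1],.062])[0]; 
    x0,y0=int(sys.argv[2]),int(sys.argv[3]);w,h=int(sys.argv[4]),int(sys.argv[5])
    im=cv2.resize(im[y0:y0+h,x0:x0+w],None,fx=S,fy=S,interpolation=cv2.INTER_CUBIC)
    def dot(P,col):
        q=(proj(c,P)[0]-[x0,y0]+.5)*S-.5; cv2.circle(im,tuple(q.round().astype(int).tolist()),2,col,-1)
    for a in range(0,360,10): 
        t=np.radians(p[2]+180-a);dot([p[0]+.152*np.cos(t),p[1]+.152*np.sin(t),.02],(0,0,255) if a else (0,255,0))
    for a in range(0,360,10):
        t=np.radians(a);dot([p[0]+.04*np.cos(t),p[1]+.04*np.sin(t),.062],(255,0,0))
    if len(sys.argv)>6:
        q=float(sys.argv[6]);K,_=knobpose(p,p[2]+180-q,0,.008+.011);K2=K
        _,Rt=knobpose(p,p[2]+180-q,float(sys.argv[7]),0)
        for d in np.linspace(-.03,.03,9):dot(K+Rt.apply([d,0,0]),(255,0,255))
    cv2.imwrite(f"pics/{n}_ov.png",im)
E
python3 fit.py w1 145 70 200 145 -10 0
```

```text
[ 0.6733 -0.0772 51.6569] -102.70366668701172
```

View pics/w1_ov.png

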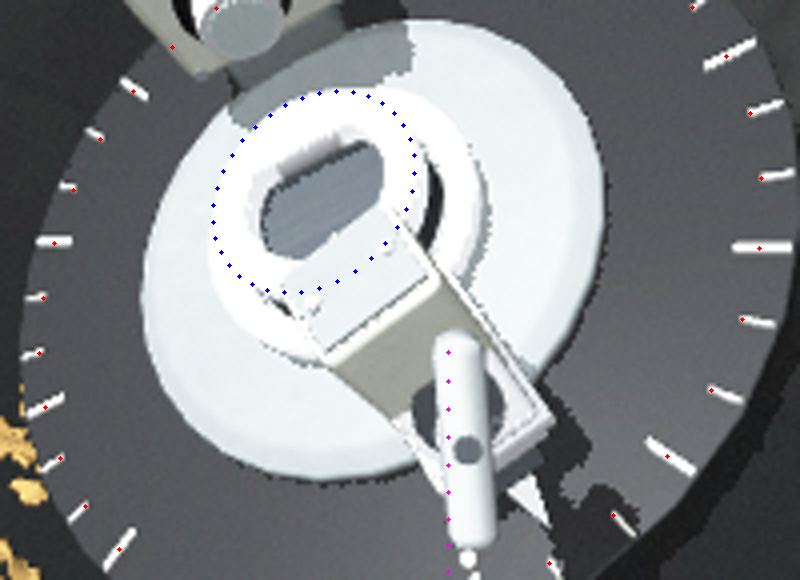

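w1 overlay: the tick fit sits on the lines. Pointer tip is near crop (548,525), beside the 10°-right tick. The bar runs from (457,335) to (472,545), with its centre spot at (468,450).

```bash
python3 - <<'E'
from h import *
c=np.load("pics/w1.npy",allow_pickle=True).item();C=(.6733,-.0772);Y=51.657
raw=lambda p:np.array([(p[0]+.5)/4-.5+145,(p[1]+.5)/4-.5+70])
for z in(.022,.03):
    P=ray(c,raw((548,525)),z)[:2]-C;print("ptr",np.hypot(*P),(Y+180-np.degrees(np.arctan2(P[1],P[0]))+180)%360-180)
for q in np.arange(-16,-7,1.):
    K,_=knobpose(C,Y+180-q,0,.019);print(q,(proj(c,K)[0]-raw((468,450))).round(1))
E
```

```text
ptr 0.14126689575496004 -12.580645837777979
ptr 0.14416725685409693 -12.820242860581857
-16.0 [ 6.4 -4.7]
-15.0 [ 4.5 -3.2]
-14.0 [ 2.7 -1.8]
-13.0 [ 0.8 -0.4]
-12.0 [-1.1  1. ]
-11.0 [-3.   2.3]
-10.0 [-5.   3.7]
-9.0 [-6.9  4.9]
-8.0 [-8.9  6.2]
```

```bash
cat > k.py <<'E'
from h import *
import sys
q,v,b=map(float,sys.argv[1:4]);C=(.6733,-.0772)
s=manip.observe();print(s['t'],s['force'].round(1),s['moment'].round(2),s['finger_gap'].round(4))
print(delta(*knobpose(C,51.657+180-q,v,b)))
E
python3 k.py -12.6 0 .1;python3 k.py -12.6 0 0
```

```text
Traceback (most recent call last):
  File "k.py", line 4, in <module>
    s=manip.observe();print(s['t'],s['force'].round(1),s['moment'].round(2),s['finger_gap'].round(4))
                                                                            ^^^^^^^^^^^^^^^^^^^^^
AttributeError: 'float' object has no attribute 'round'
Traceback (most recent call last):
  File "k.py", line 4, in <module>
    s=manip.observe();print(s['t'],s['force'].round(1),s['moment'].round(2),s['finger_gap'].round(4))
                                                                            ^^^^^^^^^^^^^^^^^^^^^
AttributeError: 'float' object has no attribute 'round'
```

```bash
sed -i "s/s\['finger_gap'\].round(4)/round(s['finger_gap'],4)/" k.py
python3 k.py -12.6 0 .1;python3 k.py -12.6 0 0
```

```text
1.8167 [-0.4 -0.5  0.6] [-0.25  0.14 -0.01] 0.094
(array([12.2, 10.3, 28.5]), array([ 1.73, -0.98, -2.14]))
1.8167 [-0.4 -0.5  0.6] [-0.25  0.14 -0.01] 0.094
(array([ 10.5,   7.4, 128.4]), array([ 1.73, -0.98, -2.14]))
```

```bash
python3 -m jog '[[[0.012,0.010,0.0285],[0,0,0]],[[0,0,0],[1.7,-1,-2.1]],[[0,0,0.02],[0,0,0]],[[0,0,0.02],[0,0,0]],[[0,0,0],[0,0,0]]]' 0.06 | head -1
python3 -m jog '[[[0,0,0.018],[0,0,0]],[[0,0,0.018],[0,0,0]],[[0,0,0.012],[0,0,0]],[[0,0,0.008],[0,0,0]],[[0,0,0],[0,0,0]]]'
python3 k.py -12.6 0 0
```

```text
t: 2.23
t: 2.65
tcp_pos: [0.6142, -0.1961, 0.0956]
eef_rot: [-0.248, 0.913, 0.243, 0.212]
force: [-0.9, 0.8, 0.6]
finger_gap: 0.0601
2.65 [-0.9  0.8  0.6] [-0.21  0.14 -0.01] 0.0601
(array([1.1, 1.3, 2.5]), array([-0.17,  0.  , -0.11]))
```

```bash
python3 -m jog '[[[0.001,0.0013,0.0015],[0,0,0]],[[0,0,0],[0,0,0]],[[0,0,0],[0,0,0]],[[0,0,0],[0,0,0]],[[0,0,0],[0,0,0]]]' 0.018
python3 -c "
from h import *
snap('wrist','w2',4,(170,130,350,270))"
python3 k.py -12.6 0 0
```

```text
t: 3.07
tcp_pos: [0.6165, -0.1984, 0.0957]
eef_rot: [-0.247, 0.914, 0.242, 0.213]
force: [-0.1, -0.7, 1.2]
finger_gap: 0.0302
3.1167 [0.7 0.4 0.3] [-0.27  0.1  -0.03] 0.026
(array([ 0. , -1.7,  3.1]), array([ 0.02, -0.09, -0.14]))
```

View pics/w2.png

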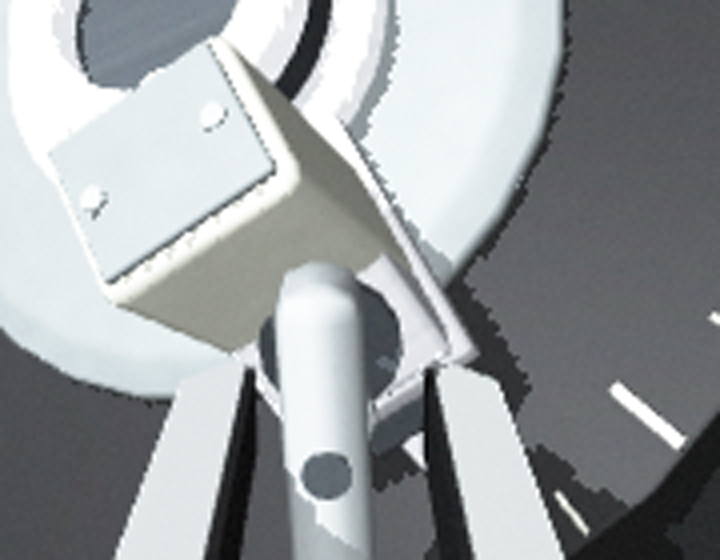

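The bar's centre spot (327,475) lies about 1.5 mm left of the fingers' midpoint (338), which agrees with the computed −1.7 mm.

```bash
python3 -m jog '[[[0,-0.0016,0.001],[0,0,0]],[[0,0,0],[0,0,0]],[[0,0,0],[0,0,0]],[[0,0,0],[0,0,0]],[[0,0,0],[0,0,0]]]' 0.018
python3 -m jog '[[[0,0,0],[0,0,0]],[[0,0,0],[0,0,0]],[[0,0,0],[0,0,0]],[[0,0,0],[0,0,0]],[[0,0,0],[0,0,0]]]' 0
python3 k.py -12.6 0 0
```

```text
t: 3.53
tcp_pos: [0.6157, -0.1959, 0.0949]
eef_rot: [-0.248, 0.914, 0.243, 0.212]
force: [0.3, 0.3, 0.1]
finger_gap: 0.0179
t: 3.95
tcp_pos: [0.6158, -0.1959, 0.0949]
eef_rot: [-0.247, 0.914, 0.243, 0.212]
force: [0.1, -0.5, -0.8]
finger_gap: 0.0137
3.95 [ 0.1 -0.5 -0.8] [-0.35 -0.    0.12] 0.0137
(array([0.1, 0.2, 1.5]), array([-0.02, -0.07, -0.12]))
```

```bash
python3 -c "
from h import *
print(manip.observe()['joint_positions'].round(2))"
for i in 1 2; do python3 -m jog '[[[0,0,0],[0,0,-5]],[[0,0,0],[0,0,-5]],[[0,0,0],[0,0,-5]],[[0,0,0],[0,0,-5]],[[0,0,0],[0,0,-5]]]' | tail -2; done
python3 -m jog '[[[0,0,0],[0,0,-5]],[[0,0,0],[0,0,0]],[[0,0,0],[0,0,0]],[[0,0,0],[0,0,0]],[[0,0,0],[0,0,0]]]'
python3 k.py -12.6 0.96 0;  python3 -c "
from h import *
print(manip.observe()['joint_positions'].round(2))
snap('wrist','w3',4,(170,130,350,270))"
```

```text
[-0.76  0.56  1.48  0.64  1.38  0.07]
force: [2.1, -0.1, -0.9]
finger_gap: 0.0135
force: [2.1, 0.2, -1.2]
finger_gap: 0.0139
t: 5.2
tcp_pos: [0.616, -0.1959, 0.0949]
eef_rot: [-0.121, 0.699, 0.637, 0.303]
force: [1.7, 0.3, -1.8]
finger_gap: 0.0136
5.2 [ 1.7  0.3 -1.8] [-0.51 -0.3  -0.22] 0.0136
(array([-0.1,  0. ,  1.4]), array([ 0.07, -0.05, -0.21]))
[-0.76  0.56  1.48  0.64  1.37 -0.88]
```

View pics/w3.png

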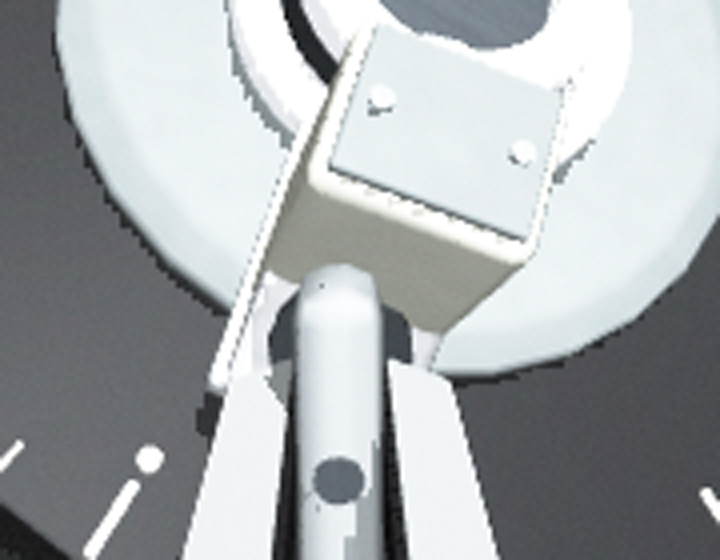

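```bash
python3 - <<'E'
from h import *
s=manip.observe();r=rot(s);C=np.array([.6733,-.0772,0])
D=R.from_euler('z',-4.26,degrees=True);p=s['tcp_pos']
print((r.inv().apply(D.apply(p-C)+C-p)*1000).round(2),r.inv().apply([0,0,-4.26]).round(3))
E
```

```text
[ 3.69 -9.08  0.22] [-2.461 -0.92   3.353]
```

```bash
for i in 1 2; do python3 -m jog '[[[0.0037,-0.0091,0.0002],[-2.46,-0.92,3.35]],[[0.0037,-0.0091,0.0002],[-2.46,-0.92,3.35]],[[0.0037,-0.0091,0.0002],[-2.46,-0.92,3.35]],[[0.0037,-0.0091,0.0002],[-2.46,-0.92,3.35]],[[0.0037,-0.0091,0.0002],[-2.46,-0.92,3.35]]]'; done
python3 -m jog '[[[0,0,0],[0,0,0]],[[0,0,0],[0,0,0]],[[0,0,0],[0,0,0]],[[0,0,0],[0,0,0]],[[0,0,0],[0,0,0]]]' | tail -2
python3 k.py 30 0.96 0; python3 -c "
from h import *
print(manip.observe()['joint_positions'].round(2))
snap('wrist','w4',1.5)"
```

```text
t: 5.67
tcp_pos: [0.5766, -0.1665, 0.095]
eef_rot: [-0.063, 0.805, 0.495, 0.321]
force: [9.0, 5.2, -6.1]
finger_gap: 0.0137
t: 6.08
tcp_pos: [0.5505, -0.1248, 0.095]
eef_rot: [-0.003, 0.883, 0.337, 0.327]
force: [23.8, 7.3, -18.7]
finger_gap: 0.0137
force: [9.9, 3.5, -7.2]
finger_gap: 0.0135
6.5 [ 9.9  3.5 -7.2] [-0.08 -0.6  -0.13] 0.0135
(array([-0.9,  1.3,  1.3]), array([-0.06, -0.18, -0.17]))
[-0.72  0.14  2.08  0.88  0.79 -0.48]
```

View pics/w4.png

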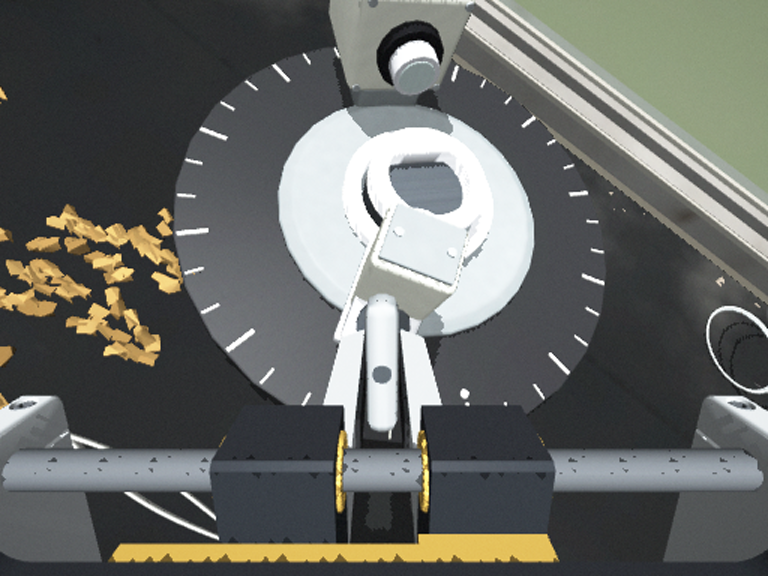

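```bash
python3 - <<'E'
from fit import *
p,v,c=fit("w4",(.6733,-.0772,51.657));print(p.round(4),v)
s=manip.observe()
K=s['tcp_pos']-rot(s).apply([0,0,.008])
for C,Y in((p[:2],p[2]),((.6733,-.0772),51.657)):
    d=K[:2]-C;print(np.hypot(*d),(Y+180-np.degrees(np.arctan2(d[1],d[0])))%360)
# knob dot in image vs q
obs=np.array([382,373])/1.5
for q in(28,29,30,31,32):
    K,_=knobpose(p,p[2]+180-q,0,.019);print(q,(proj(c,K)[0]-obs).round(1))
E
```

```text
[ 0.6741 -0.0773 51.4049] -102.65409088134766
0.13721338978565603 30.531233751497666
0.13653638881514368 30.62654296143785
28 [9.2 4.3]
29 [5.5 3.1]
30 [1.7 1.9]
31 [-2.   0.5]
32 [-5.8 -0.9]
```

```bash
python3 -m jog '[[[-0.0004,0.0011,0],[0.29,0.11,-0.39]],[[0,0,0],[0,0,0]],[[0,0,0],[0,0,5]],[[0,0,0],[0,0,5]],[[0,0,0],[0,0,5]]]'|tail -2
python3 -m jog '[[[0,0,0],[0,0,5]],[[0,0,0],[0,0,5]],[[0,0,0],[0,0,5]],[[0,0,0],[0,0,5]],[[0,0,0],[0,0,5]]]'|tail -2
python3 -m jog '[[[0,0,0],[0,0,5]],[[0,0,0],[0,0,3]],[[0,0,0],[0,0,3]],[[0,0,0],[0,0,0]],[[0,0,0],[0,0,0]]]'|tail -2
python3 k.py 30 0 0
python3 -m jog '[[[0,0,0],[0,0,3]],[[0,0,0],[0,0,3]],[[0,0,0],[0,0,0]],[[0,0,0],[0,0,0]],[[0,0,0],[0,0,0]]]'|tail -2
python3 k.py 30 0 0
python3 -m jog '[[[0,0,0],[0,0,2]],[[0,0,0],[0,0,2]],[[0,0,0],[0,0,0]],[[0,0,0],[0,0,0]],[[0,0,0],[0,0,0]]]'|tail -2
python3 k.py 30 0 0
```

```text
force: [10.0, 3.4, -7.7]
finger_gap: 0.0135
force: [9.6, 5.0, -5.8]
finger_gap: 0.0137
force: [9.1, 3.2, -6.9]
finger_gap: 0.0136
7.8 [ 9.1  3.2 -6.9] [ 0.03 -0.47 -0.05] 0.0136
(array([-0.1,  0.7,  1.3]), array([-0.48,  0.12,  4.22]))
force: [9.1, 4.7, -6.2]
finger_gap: 0.0133
8.2167 [ 9.1  4.7 -6.2] [-0.01 -0.64  0.28] 0.0133
(array([0.1, 0.8, 1.3]), array([-0.48,  0.17, -1.69]))
force: [7.2, 4.3, -3.9]
finger_gap: 0.0146
8.6333 [ 7.2  4.3 -3.9] [-0.16 -0.41  0.6 ] 0.0146
(array([0.6, 0.8, 1.4]), array([-0.48,  0.24, -5.62]))
```

```bash
python3 -m jog '[[[0,0,0],[0,0,0]],[[0,0,0],[0,0,0]],[[0,0,0],[0,0,0]],[[0,0,0],[0,0,0]],[[0,0,-0.006],[0,0,0]]]' 0.06|tail -2
python3 -m jog '[[[0,0,-0.015],[0,0,0]],[[0,0,-0.025],[0,0,0]],[[0,0,-0.03],[0,0,0]],[[0,0,-0.035],[0,0,0]],[[0,0,0],[0,0,0]]]'
python3 -c "
from h import *
snap('wrist','w5',1.5)"
python3 fit.py w5 170 70 200 145 30 0
```

```text
force: [0.1, 0.0, 0.4]
finger_gap: 0.0444
t: 9.47
tcp_pos: [0.4877, -0.1564, 0.188]
eef_rot: [-0.166, 0.933, -0.15, 0.283]
force: [-0.1, -0.4, 0.9]
finger_gap: 0.0599
[ 0.6746 -0.078  51.4526] -107.07891845703125
```

View pics/w5_ov.png

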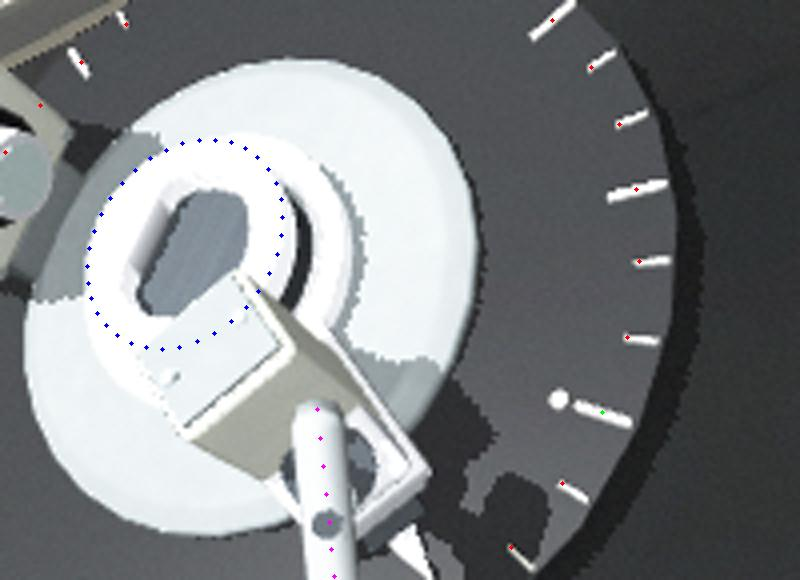

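w5 overlay: the zero line with its dot is at (600,410). The bar matches the prediction for 30° and fully tight, centre at (328,523). The pointer tip is just below this crop.

```bash
python3 fit.py w5 200 180 140 80; python3 -c "
import cv2;a=cv2.imread('pics/w5_ov.png');b=cv2.imread('pics/w5_raw.png')[180:260,200:340]
print(a.shape);cv2.imwrite('pics/w5_b.png',a)"
```

```text
[ 0.6746 -0.078  51.4526] -107.07891845703125
(320, 560, 3)
```

View pics/w5_b.png

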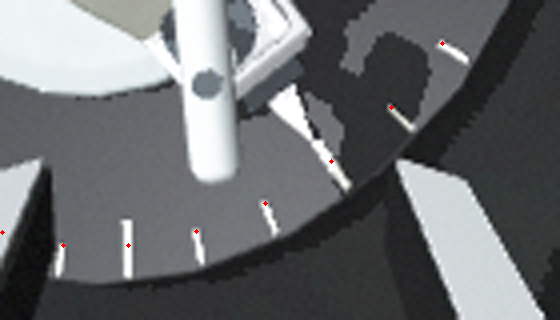

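The pointer tip runs straight onto the long 30° line at (318,140), so the arm is set and clamped. Next is the cell.

```bash
cat > d.py <<'E'
from h import *
import sys
x,y,z,yaw=map(float,sys.argv[1:5])
s=manip.observe();print(round(s['t'],2),s['tcp_pos'].round(4),s['force'].round(1),round(s['finger_gap'],4),s['joint_positions'].round(2))
Rt=R.from_euler('z',yaw,degrees=True)*R.from_euler('x',180,degrees=True)
print(delta([x,y,z],Rt)); print("after turn:",(Rt.inv().apply(np.array([x,y,z])-s['tcp_pos'])*1000).round(1))
E
python3 d.py .444 .34 .16 36.5
```

```text
9.52 [ 0.4877 -0.1555  0.1859] [ 0.5  0.4 -1.2] 0.0601 [-0.89 -0.12  2.1   0.74  1.06  0.65]
(array([-233. , -427. ,  107.2]), array([ -8.5 , -38.74, -52.75]))
after turn: [ 259.6 -424.3   25.9]
```

```bash
for i in 1 2; do python3 -m jog '[[[0,0,0],[-0.85,-3.87,-5.28]],[[0,0,0],[-0.85,-3.87,-5.28]],[[0,0,0],[-0.85,-3.87,-5.28]],[[0,0,0],[-0.85,-3.87,-5.28]],[[0,0,0],[-0.85,-3.87,-5.28]]]' | head -2; done
python3 -m jog '[[[0.01,-0.016,-0.03],[0,0,0]],[[0.02,-0.033,0],[0,0,0]],[[0.02,-0.033,0],[0,0,0]],[[0.02,-0.033,0],[0,0,0]],[[0.02,-0.033,0],[0,0,0]]]' |head -2
python3 -m jog '[[[0.02,-0.033,0],[0,0,0]],[[0.02,-0.033,0],[0,0,0]],[[0.02,-0.033,0],[0,0,0]],[[0.02,-0.033,0],[0,0,0]],[[0.02,-0.033,0],[0,0,0]]]' |head -2
python3 -m jog '[[[0.02,-0.033,0],[0,0,0]],[[0.02,-0.033,0],[0,0,0]],[[0.01,-0.016,0.02],[0,0,0]],[[0,0,0.03],[0,0,0]],[[0,0,0],[0,0,0]]]' 
python3 d.py .444 .34 .16 36.5
python3 -c "
from h import *
snap('wrist','w6',1.5)"
```

```text
t: 9.93
tcp_pos: [0.4869, -0.1525, 0.1813]
t: 10.35
tcp_pos: [0.4872, -0.1522, 0.1812]
t: 10.77
tcp_pos: [0.47, 0.0217, 0.2121]
t: 11.18
tcp_pos: [0.4511, 0.2138, 0.2132]
t: 11.6
tcp_pos: [0.438, 0.3072, 0.1582]
eef_rot: [-0.003, 0.949, 0.317, -0.008]
force: [-1.1, -1.3, 0.1]
finger_gap: 0.0605
11.6 [0.438  0.3072 0.1582] [-1.1 -1.3  0.1] 0.0605 [0.45 0.19 1.69 0.01 1.28 1.37]
(array([ 24.5, -22.7,  -1.9]), array([-0.56,  0.74,  0.41]))
after turn: [ 24.4 -22.8  -1.8]
```

View pics/w6.png

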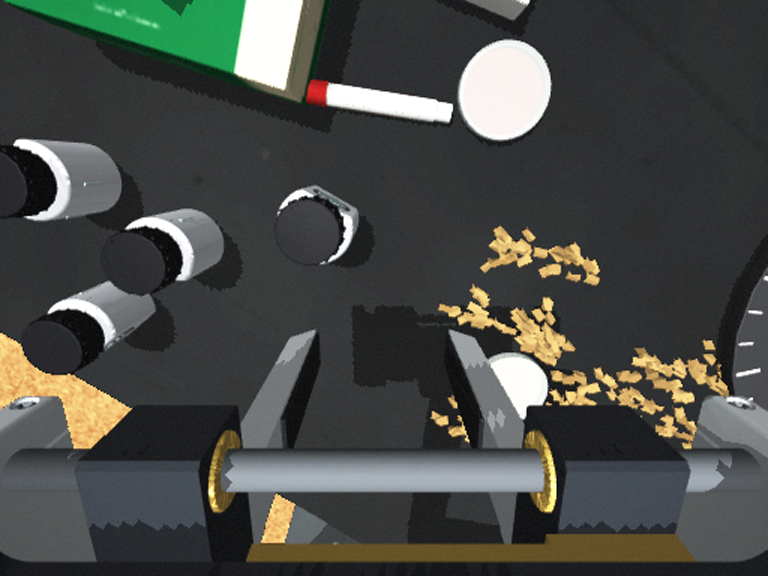

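Target cell in w6: cap centre at (308,230), with the flat facing up-right, its edge running from about (315,188) to (356,212).

```bash
cat > cell.py <<'E'
from h import *
from scipy.optimize import minimize
def dpts(x,y,yaw,z,r=.026,f=.018):
    a=np.linspace(0,2*np.pi,180);P=np.c_[r*np.cos(a),r*np.sin(a)];P[:,0]=np.minimum(P[:,0],f)
    t=np.radians(yaw);return np.c_[x+P[:,0]*np.cos(t)-P[:,1]*np.sin(t),y+P[:,0]*np.sin(t)+P[:,1]*np.cos(t),np.full(180,z)]
def model(c,p,x0,y0,w,h,S,zb=0):
    x,y,yaw=p
    def m(Q):
        q=(proj(c,Q)-[x0,y0]+.5)*S-.5;k=np.zeros((h*S,w*S),np.uint8)
        cv2.fillConvexPoly(k,cv2.convexHull((q*16).round().astype(np.int32)),255,shift=4);return k
    b=m(np.r_[dpts(x,y,yaw,zb),dpts(x,y,yaw,zb+.056)]);k=m(np.r_[dpts(x,y,0,zb+.058,.0205,1),dpts(x,y,0,zb+.082,.0205,1)])
    return b,k
if __name__=="__main__":
    c=np.load("pics/w6.npy",allow_pickle=True).item();x0,y0,w,h,S=170,110,85,80,5
    g=cv2.resize(cv2.cvtColor(cv2.imread("pics/w6_raw.png"),cv2.COLOR_BGR2GRAY)[y0:y0+h,x0:x0+w],None,fx=S,fy=S,interpolation=cv2.INTER_CUBIC)
    best=None
    ob=(g>100).astype(float)
    def f(p):
        b,k=model(c,p,x0,y0,w,h,S);return np.abs(((b>0)&(k==0)).astype(float)-ob).sum()/S**2
    o0=ray(c,(308/1.5,230/1.5),.082)[:2];print(o0)
    res=[]
    for yaw in range(0,360,10): res.append((f((*o0,yaw)),yaw))
    print(sorted(res)[:4])
    p0=np.array([*o0,sorted(res)[0][1]])
    for _ in range(2):
        o=minimize(f,p0,method="Nelder-Mead",options=dict(initial_simplex=np.array([p0]+[p0+d for d in np.diag([.003,.003,8])])));p0=o.x
    print(o.x.round(4),o.fun)
    for d in(-8,-4,-2,2,4,8):print(d,f(o.x+[0,0,d]).round(1))
    b,k=model(c,o.x,x0,y0,w,h,S);im=cv2.cvtColor(g,cv2.COLOR_GRAY2BGR)
    for m,col in((b,(0,0,255)),(k,(0,255,0))):cv2.drawContours(im,cv2.findContours(m,0,2)[0],-1,col,1)
    cv2.imwrite("pics/cell_ov.png",im)
E
python3 cell.py
```

```text
[0.44766627 0.37059509]
[(np.float64(278.04), 20), (np.float64(278.24), 10), (np.float64(279.92), 0), (np.float64(298.36), 350)]
[0.4454 0.3707 6.6894] 112.12
-8 146.0
-4 128.7
-2 120.1
2 117.9
4 125.3
8 144.5
```

View pics/cell_ov.png

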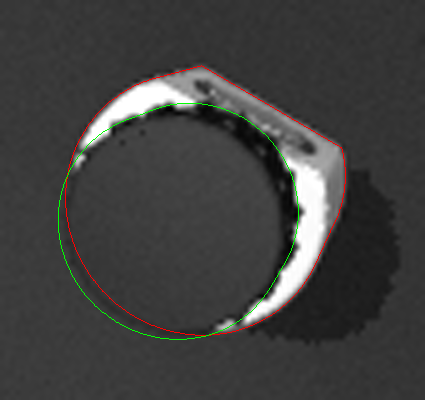

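```bash
python3 d.py .4454 .3707 .13 -8.3
```

```text
11.65 [0.4394 0.3068 0.1605] [-1.2 -0.6  0.2] 0.0604 [0.44 0.18 1.69 0.01 1.28 1.37]
(array([ 43.4, -47.3,  30.5]), array([-0.26,  0.76, 45.13]))
after turn: [ -3.3 -64.1  30.5]
```

```bash
python3 -m jog '[[[0.0215,-0.0235,0],[0,0.4,0]],[[0.0215,-0.0235,0],[-0.3,0.4,0]],[[0,0,0.005],[0,0,6.5]],[[0,0,0.005],[0,0,6.5]],[[0,0,0.005],[0,0,6.5]]]' |head -1
python3 -m jog '[[[0,0,0.005],[0,0,6.5]],[[0,0,0.005],[0,0,6.5]],[[0,0,0.005],[0,0,6.5]],[[0,0,0],[0,0,6.1]],[[0,0,0],[0,0,0]]]' |head -1
python3 d.py .4454 .3707 .071 -8.3
python3 - <<'E'
from h import *
import cell
from scipy.optimize import minimize
c=snap('wrist','w7');im=cv2.imread("pics/w7_raw.png")
q=proj(c,[[.4454,.3707,.082],[.4454,.3707,0]]);print(q.round(1))
E
```

```text
t: 12.07
t: 12.48
12.48 [0.4506 0.3706 0.1364] [ 0.1 -0.3 -0.2] 0.0599 [0.54 0.29 1.61 0.   1.23 2.26]
(array([-5.7,  1.4, 65.3]), array([-0.65, -0.51, -0.26]))
after turn: [-5.1  0.7 65.4]
[[255.4 216.8]
 [255.9 191.8]]
```

```bash
python3 - <<'E'
from h import *
from cell import *
c=np.load("pics/w7.npy",allow_pickle=True).item();x0,y0,w,h,S=215,160,80,90,4
g=cv2.resize(cv2.cvtColor(cv2.imread("pics/w7_raw.png"),cv2.COLOR_BGR2GRAY)[y0:y0+h,x0:x0+w],None,fx=S,fy=S,interpolation=cv2.INTER_CUBIC)
cv2.imwrite("pics/w7c.png",g)
ob=(g>100).astype(float)
def f(p):
    b,k=model(c,p,x0,y0,w,h,S);return np.abs(((b>0)&(k==0)).astype(float)-ob).sum()/S**2
p0=np.array([.4454,.3707,6.7])
for _ in range(2):
    o=minimize(f,p0,method="Nelder-Mead",options=dict(initial_simplex=np.array([p0]+[p0+d for d in np.diag([.003,.003,8])])));p0=o.x
print(o.x.round(4),o.fun,f((.4454,.3707,6.7)))
b,k=model(c,o.x,x0,y0,w,h,S);im=cv2.cvtColor(g,cv2.COLOR_GRAY2BGR)
for m,col in((b,(0,0,255)),(k,(0,255,0))):cv2.drawContours(im,cv2.findContours(m,0,2)[0],-1,col,1)
cv2.imwrite("pics/cell_ov2.png",im)
E
python3 d.py .4454 .3707 .071 -8.3
```

```text
[0.4446 0.3708 9.9942] 546.5625 561.125
12.53 [0.4508 0.3708 0.1366] [ 0.4  0.  -0.4] 0.0597 [0.54 0.29 1.61 0.   1.23 2.25]
(array([-5.9,  1.7, 65.5]), array([-0.68, -0.54, -0.04]))
after turn: [-5.3  0.9 65.6]
```

```bash
python3 -m jog '[[[-0.0055,0.001,0.015],[-0.6,-0.5,0]],[[0,0,0.02],[0,0,0]],[[0,0,0.018],[0,0,0]],[[0,0,0.012],[0,0,0]],[[0,0,0],[0,0,0]]]' | tail -4
python3 d.py .4450 .3707 .071 -8.3
```

```text
tcp_pos: [0.442, 0.3696, 0.067]
eef_rot: [0.002, 0.997, -0.073, -0.003]
force: [-0.8, -0.0, -0.6]
finger_gap: 0.0596
12.95 [0.442  0.3696 0.067 ] [-0.8 -0.  -0.6] 0.0596 [0.55 0.38 1.66 0.   1.11 2.26]
(array([ 2.8, -1.5, -4.1]), array([ 0.22,  0.32, -0.03]))
after turn: [ 2.8 -1.5 -4. ]
```

```bash
python3 -m jog '[[[0.0028,-0.0015,-0.0035],[0.2,0.3,0]],[[0,0,0],[0,0,0]],[[0,0,0],[0,0,0]],[[0,0,0],[0,0,0]],[[0,0,0],[0,0,0]]]' 0.046 | tail -4
python3 d.py .4450 .3707 .071 -8.3
python3 -m jog '[[[0,0,0],[0,0,0]],[[0,0,0],[0,0,0]],[[0,0,0],[0,0,0]],[[0,0,0],[0,0,0]],[[0,0,0],[0,0,0]]]' 0.03| tail -2
python3 -m jog '[[[0,0,-0.01],[0,0,0]],[[0,0,-0.02],[0,0,0]],[[0,0,-0.02],[0,0,0]],[[0,0,-0.02],[0,0,0]],[[0,0,-0.02],[0,0,0]]]' 0.03| tail -2
python3 -m jog '[[[0,0,-0.02],[0,0,0]],[[0,0,-0.02],[0,0,0]],[[0,0,0],[0,0,0]],[[0,0,0],[0,0,0]],[[0,0,0],[0,0,0]]]' 0.03
python3 -c "
from h import *
snap('wrist','w8')
snap('scene','s8')"
python3 d.py .5900 .06 .2 36.5
```

```text
tcp_pos: [0.4482, 0.3727, 0.0752]
eef_rot: [-0.003, 0.997, -0.073, 0.004]
force: [-0.5, -0.9, -0.2]
finger_gap: 0.0465
13.37 [0.4482 0.3727 0.0752] [-0.5 -0.9 -0.2] 0.0465 [ 0.55  0.37  1.65 -0.    1.11  2.26]
(array([-2.9,  2.5,  4.2]), array([-0.32, -0.39, -0.08]))
after turn: [-2.9  2.5  4.2]
force: [0.1, -3.1, 3.7]
finger_gap: 0.0405
force: [0.7, 0.8, -0.8]
finger_gap: 0.0405
t: 14.62
tcp_pos: [0.4458, 0.3714, 0.2026]
eef_rot: [-0.001, 0.997, -0.073, 0.002]
force: [0.5, -0.0, -3.2]
finger_gap: 0.0406
14.72 [0.4455 0.3712 0.2018] [ 0.3  0.1 -1.5] 0.0401 [0.55 0.23 1.55 0.   1.36 2.26]
(array([188.4, 286.8,   1.7]), array([ -0.05,  -0.15, -44.89]))
after turn: [-68.9 336.1   1.8]
```

```bash
python3 d.py .674 -.0775 .225 36.45
```

```text
14.72 [0.4455 0.3712 0.2018] [ 0.3  0.1 -1.5] 0.0401 [0.55 0.23 1.55 0.   1.36 2.26]
(array([291.6, 410.5, -23.3]), array([ -0.05,  -0.15, -44.84]))
after turn: [-82.8 496.7 -23.2]
```

```bash
python3 -m jog '[[[0,0,-0.003],[0,0,-5]],[[0,0,-0.005],[0,0,-5]],[[0,0,-0.005],[0,0,-5]],[[0,0,-0.005],[0,0,-5]],[[0,0,-0.005],[0,0,-5]]]'|tail -1
python3 -m jog '[[[0,0,0],[0,0,-5]],[[0,0,0],[0,0,-5]],[[0,0,0],[0,0,-5]],[[0,0,0],[0,0,-4.8]],[[-0.0025,0.015,0],[0,0,0]]]'|tail -1
for i in 1 2 3; do python3 -m jog '[[[-0.005,0.03,0],[0,0,0]],[[-0.005,0.03,0],[0,0,0]],[[-0.005,0.03,0],[0,0,0]],[[-0.005,0.03,0],[0,0,0]],[[-0.005,0.03,0],[0,0,0]]]'|tail -1;done
python3 -m jog '[[[-0.0025,0.02,0],[0,0,0]],[[-0.001,0.01,0],[0,0,0]],[[0,0,0],[0,0,0]],[[0,0,0],[0,0,0]],[[0,0,0],[0,0,0]]]'
python3 d.py .674 -.0775 .225 36.45
cat > f8.py <<'E'
from h import *
from cell import *
import sys
n,x,y,zb,yaw=sys.argv[1],*map(float,sys.argv[2:6])
c=np.load(f"pics/{n}.npy",allow_pickle=True).item();S=3
im=cv2.imread(f"pics/{n}_raw.png");o0=proj(c,[x,y,zb+.04])[0].astype(int);x0,y0=o0-[65,60];w,h=130,130
im=cv2.resize(im[y0:y0+h,x0:x0+w],None,fx=S,fy=S,interpolation=cv2.INTER_CUBIC)
b,k=model(c,(x,y,yaw),x0,y0,w,h,S,zb)
for m,col in((b,(0,0,255)),(k,(0,255,0))):cv2.drawContours(im,cv2.findContours(m,0,2)[0],-1,col,1)
for z in(0,.056):
    q=(proj(c,dpts(x,y,yaw,zb+z))-[x0,y0]+.5)*S-.5;cv2.polylines(im,[q.round().astype(np.int32)],True,(255,0,255),1)
q=(proj(c,dpts(.674,-.0775,51.45,.062,.028,.02))-[x0,y0]+.5)*S-.5;cv2.polylines(im,[q.round().astype(np.int32)],True,(255,128,0),1)
cv2.imwrite(f"pics/{n}_c.png",im)
E
python3 -c "
from h import *
s=manip.observe();print(s['tcp_pos'],rot(s).as_euler('xyz',degrees=True))
snap('wrist','w9')"
```

```text
finger_gap: 0.0405
finger_gap: 0.0405
finger_gap: 0.0401
finger_gap: 0.0408
finger_gap: 0.0405
t: 17.22
tcp_pos: [0.6745, -0.0731, 0.2262]
eef_rot: [-0.002, 0.95, 0.313, 0.003]
force: [-0.7, -0.2, -1.5]
finger_gap: 0.0404
17.22 [ 0.6745 -0.0731  0.2262] [-0.7 -0.2 -1.5] 0.0404 [-0.24  0.42  1.25  0.01  1.47  0.7 ]
(array([-3. ,  3.2,  1.1]), array([-0.08, -0.35,  0.03]))
after turn: [-3.   3.2  1.2]
[ 0.67449732 -0.0730947   0.22615779] [-179.9175258    -0.35054643   36.47942005]
```

```bash
python3 f8.py w8 .4455 .3712 .129 7.5; python3 f8.py w9 .6745 -.0731 .1535 52.3; python3 -c "
import cv2,numpy as np
cv2.imwrite('pics/comp.png',np.hstack([cv2.imread('pics/w8_c.png'),cv2.imread('pics/w9_c.png')]))"
```

```text
(no output)
```

View pics/comp.png

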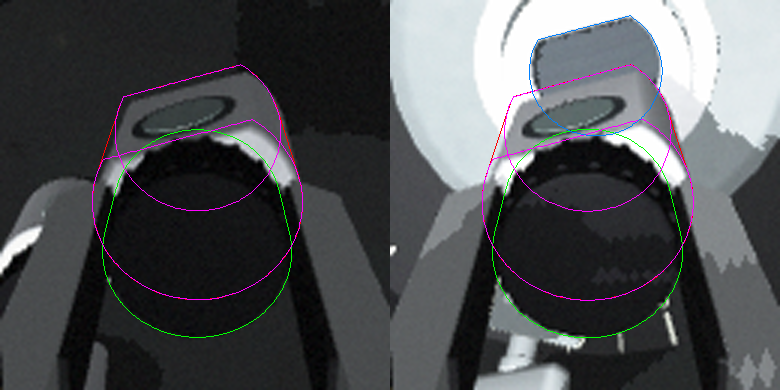

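The seat overlay (blue, top edge (537,40)–(632,17)) matches the well closely. The cell's flat slopes a little more than my 7.5° overlay: foot edge from about (130,107) to (240,72). I'll fit that edge numerically.

```bash
python3 - <<'E'
from h import *
from cell import *
x,y,zb=.4455,.3712,.129
c=np.load("pics/w8.npy",allow_pickle=True).item()
g=cv2.cvtColor(cv2.imread("pics/w8_raw.png"),cv2.COLOR_BGR2GRAY).astype(float)
o0=proj(c,[x,y,zb+.04])[0].astype(int);x0,y0=o0-[65,60]
us=np.arange(x0+45,x0+77);vs=[]
for u in us:
    col=cv2.GaussianBlur(g[y0+14:y0+42,u:u+1],(1,3),0).ravel();d=np.diff(col);i=int(np.argmax(d>10)) if (d>10).any() else -1
    i=i+int(np.argmax(d[i:i+3])); 
    vs.append(y0+14+i+.5)
vs=np.array(vs);k=np.polyfit(us,vs,1)
r=vs-np.polyval(k,us);m=abs(r)<1;k=np.polyfit(us[m],vs[m],1);print(m.sum(),k[0],r.round(1))
# slope -> world yaw on plane z=zb+.002
A,B=ray(c,(us[0],np.polyval(k,us[0])),zb+.003),ray(c,(us[-1],np.polyval(k,us[-1])),zb+.003)
d=B-A;print("flat yaw",np.degrees(np.arctan2(d[1],d[0]))+90, "dist to centre",np.cross((B-A)[:2]/np.linalg.norm((B-A)[:2]),np.array([x,y])-A[:2]))
print(A,B)
E
python3 d.py .674 -.0775 .15 36.45
```

```text
32 -0.26026392961876804 [ 0.3 -0.4 -0.1  0.1  0.4 -0.4 -0.1  0.2  0.4 -0.3 -0.1  0.2  0.5 -0.3
 -0.   0.2 -0.5 -0.2  0.   0.3 -0.5 -0.2  0.1  0.3 -0.4 -0.2  0.1  0.4
 -0.4 -0.1  0.1  0.4]
flat yaw 6.752476941900056 dist to centre -0.016225553363026578
[0.45983417 0.38813155 0.132     ] [0.46329532 0.35889921 0.132     ]
17.27 [ 0.6746 -0.0729  0.2266] [ 0.5  0.7 -2. ] 0.0406 [-0.24  0.41  1.25  0.01  1.47  0.7 ]
(array([-3.7,  3.4, 76.5]), array([-0.04, -0.37,  0.06]))
after turn: [-3.2  3.3 76.6]<stdin>:16: DeprecationWarning: Arrays of 2-dimensional vectors are deprecated. Use arrays of 3-dimensional vectors instead. (deprecated in NumPy 2.0)
```

```bash
python3 -m jog '[[[-0.0033,0.0033,0],[0,-0.3,0]],[[0,0,0.02],[0,0,0]],[[0,0,0.02],[0,0,0]],[[0,0,0.02],[0,0,0]],[[0,0,0.012],[0,0,0]]]'|tail -2
python3 -m jog '[[[0,0,0],[0,0,0]],[[0,0,0],[0,0,0]],[[0,0,0],[0,0,0]],[[0,0,0],[0,0,0]],[[0,0,0],[0,0,0]]]'|tail -2
python3 d.py .674 -.0775 .1225 36.45
python3 - <<'E'
from h import *
from cell import *
c=snap('wrist','w10')
E
python3 d.py .674 -.0775 .1225 36.45
```

```text
force: [0.0, -0.4, -2.7]
finger_gap: 0.0401
force: [0.2, -0.2, -0.6]
finger_gap: 0.0404
18.1 [ 0.6759 -0.0794  0.1569] [ 0.2 -0.2 -0.6] 0.0404 [-0.24  0.47  1.32  0.    1.35  0.69]
(array([-0.5, -2.8, 34.4]), array([ 0.18, -0.22, -0.03]))
after turn: [-0.4 -2.7 34.4]
18.15 [ 0.6756 -0.0795  0.1566] [-0.9 -1.1 -2.3] 0.0402 [-0.24  0.47  1.32  0.    1.35  0.69]
(array([-0.3, -2.6, 34. ]), array([ 0.16, -0.19, -0.04]))
after turn: [-0.2 -2.5 34.1]
```

```bash
cat > rel.py <<'E'
from h import *
from cell import *
import sys
def grad(n):
    g=cv2.GaussianBlur(cv2.cvtColor(cv2.imread(f"pics/{n}_raw.png"),cv2.COLOR_BGR2GRAY).astype(np.float32),(0,0),.8)
    return cv2.Sobel(g,cv2.CV_32F,1,0),cv2.Sobel(g,cv2.CV_32F,0,1)
def run(n,x,y,zb,yaw):
    c=np.load(f"pics/{n}.npy",allow_pickle=True).item();gx,gy=grad(n);G=np.minimum(np.hypot(gx,gy),150)
    b,k=model(c,(x,y,yaw),0,0,512,384,1,zb);occ=cv2.dilate(b|k,np.ones((7,7)))
    def sc(P):
        q=proj(c,P).astype(np.float32);vis=[0<=u<511 and 0<=v<383 and occ[int(v),int(u)]==0 for u,v in q]
        return cv2.remap(G,q[:,0],q[:,1],cv2.INTER_LINEAR).ravel()[vis].mean(),sum(vis)
    # seat D: search dx,dy in gonio-fixed orientation
    r=[];D=np.arange(-.006,.0061,.0005)
    for dx in D:
        for dy in D:
            s,m=sc(dpts(.674+dx,-.0775+dy,51.45,.062,.028,.02)); r.append((s,dx,dy,m))
    r.sort(reverse=True);print(n,"seat",[(round(float(a),1),round(b_*1000,1),round(c_*1000,1),m) for a,b_,c_,m in r[:4]])
    # cell flat foot edge (bevelled, 16.2 mm) offset along flat normal
    t=np.radians(yaw);e=np.array([np.cos(t),np.sin(t)]);l=np.array([-e[1],e[0]]);rr=[]
    for d in np.arange(-.006,.0061,.0005):
        P=np.array([[*(np.array([x,y])+e*(.0162+d)+l*s),zb+.003] for s in np.linspace(-.013,.013,40)])
        q=proj(c,P).astype(np.float32);rr.append((float(cv2.remap(G,q[:,0],q[:,1],cv2.INTER_LINEAR).mean()),d*1000))
    print("cell along normal",sorted(rr,reverse=True)[:3])
run("w9",.6745,-.0731,.1535,51.5)
run("w10",.6756,-.0795,.0841,51.5)
E
python3 rel.py
```

```text
w9 seat [(149.7, np.float64(0.0), np.float64(0.0), np.int64(94)), (149.7, np.float64(-0.5), np.float64(-0.5), np.int64(92)), (149.3, np.float64(-1.0), np.float64(-0.5), np.int64(93)), (149.2, np.float64(0.5), np.float64(0.5), np.int64(96))]
cell along normal [(128.13250732421875, np.float64(-3.9999999999999982)), (118.6700668334961, np.float64(-3.499999999999998)), (116.3919677734375, np.float64(-4.499999999999999))]
w10 seat [(nan, np.float64(-6.0), np.float64(-6.0), np.int64(0)), (nan, np.float64(-6.0), np.float64(-5.5), np.int64(0)), (nan, np.float64(-6.0), np.float64(-5.0), np.int64(0)), (nan, np.float64(-6.0), np.float64(-4.5), np.int64(0))]
cell along normal [(111.0120849609375, np.float64(-3.9999999999999982)), (104.21993255615234, np.float64(-4.499999999999999)), (97.95428466796875, np.float64(-3.499999999999998))]rel.py:12: RuntimeWarning: Mean of empty slice.
  return cv2.remap(G,q[:,0],q[:,1],cv2.INTER_LINEAR).ravel()[vis].mean(),sum(vis)
  ret = ret.dtype.type(ret / rcount)
```

```bash
python3 - <<'E'
from fit import *
for n in("w9","w10"):
    p,v,c=fit(n,(.674,-.0775,51.45));print(n,p.round(4),v)
E
```

```text
w9 [ 0.6741 -0.0781 51.4864] -98.0722885131836
w10 [ 0.6741 -0.0778 51.5097] -95.8543930053711
```

```bash
python3 -m jog '[[[0,-0.002,0],[0,0,0]],[[0,0,0],[0,0,0]],[[0,0,0.005],[0,0,0]],[[0,0,0.005],[0,0,0]],[[0,0,0],[0,0,0]]]'|tail -2
python3 d.py .6741 -.0779 .1225 36.45
python3 -m jog '[[[0,0,0],[0,0,0]],[[0,0,0],[0,0,0]],[[0,0,0],[0,0,0]],[[0,0,0],[0,0,0]],[[0,0,0],[0,0,0]]]'|tail -2
python3 d.py .6741 -.0779 .1225 36.45
```

```text
force: [-0.2, 0.9, -1.6]
finger_gap: 0.0406
18.57 [ 0.6724 -0.0774  0.143 ] [-0.2  0.9 -1.6] 0.0406 [-0.24  0.48  1.34  0.    1.33  0.69]
(array([ 1. ,  1.4, 20.5]), array([-0.1 ,  0.02, -0.04]))
after turn: [ 1.   1.4 20.5]
force: [-0.2, 0.2, -1.3]
finger_gap: 0.0406
18.98 [ 0.6737 -0.0777  0.1451] [-0.2  0.2 -1.3] 0.0406 [-0.24  0.48  1.33  0.    1.33  0.69]
(array([ 0.1,  0.4, 22.6]), array([ 0.06, -0.11, -0.04]))
after turn: [ 0.2  0.4 22.6]
```

```bash
python3 -m jog '[[[0,0,0.003],[0,0,0]],[[0,0,0.003],[0,0,0]],[[0,0,0.003],[0,0,0]],[[0,0,0],[0,0,0]],[[0,0,0],[0,0,0]]]'
python3 -m jog '[[[0,0,0.002],[0,0,0]],[[0,0,0.002],[0,0,0]],[[0,0,0.002],[0,0,0]],[[0,0,0],[0,0,0]],[[0,0,0],[0,0,0]]]'
python3 d.py .6741 -.0779 .1225 36.45
```

```text
t: 19.4
tcp_pos: [0.6732, -0.0775, 0.1352]
eef_rot: [-0.0, 0.95, 0.312, 0.0]
force: [-0.3, -0.3, -2.2]
finger_gap: 0.0404
t: 19.82
tcp_pos: [0.6734, -0.0774, 0.1296]
eef_rot: [-0.0, 0.95, 0.312, 0.001]
force: [-0.2, -0.5, -3.1]
finger_gap: 0.041
19.82 [ 0.6734 -0.0774  0.1296] [-0.2 -0.5 -3.1] 0.041 [-0.24  0.49  1.35  0.    1.3   0.69]
(array([0.3, 0.8, 7.1]), array([ 0.  , -0.09, -0.04]))
after turn: [0.3 0.8 7.1]
```

```bash
python3 -m jog '[[[0,0.0005,0.002],[0,0,0]],[[0,0,0.002],[0,0,0]],[[0,0,0],[0,0,0]],[[0,0,0],[0,0,0]],[[0,0,0],[0,0,0]]]'
python3 -m jog '[[[0,0,0.0015],[0,0,0]],[[0,0,0.0015],[0,0,0]],[[0,0,0],[0,0,0]],[[0,0,0],[0,0,0]],[[0,0,0],[0,0,0]]]'
python3 d.py .6741 -.0779 .1225 36.45
```

```text
t: 20.23
tcp_pos: [0.6738, -0.0778, 0.1257]
eef_rot: [-0.0, 0.95, 0.312, 0.001]
force: [-0.3, 1.4, -2.4]
finger_gap: 0.0406
t: 20.65
tcp_pos: [0.6745, -0.0777, 0.1248]
eef_rot: [0.0, 0.95, 0.312, 0.002]
force: [-1.9, 2.1, 5.7]
finger_gap: 0.0406
20.65 [ 0.6745 -0.0777  0.1248] [-1.9  2.1  5.7] 0.0406 [-0.24  0.5   1.35  0.    1.29  0.69]
(array([-0.5, -0.1,  2.3]), array([ 0.07, -0.18, -0.03]))
after turn: [-0.5 -0.1  2.3]
```

```bash
python3 -m jog '[[[0,0,0.001],[0,0,0]],[[0,0,0.001],[0,0,0]],[[0,0,0],[0,0,0]],[[0,0,0],[0,0,0]],[[0,0,0],[0,0,0]]]'
python3 d.py .6741 -.0779 .1225 36.45
python3 - <<'E'
from h import *
snap('wrist','w11')
E
```

```text
t: 21.07
tcp_pos: [0.675, -0.0778, 0.1244]
eef_rot: [0.001, 0.95, 0.313, 0.002]
force: [-2.7, 3.1, 10.6]
finger_gap: 0.0404
21.07 [ 0.675  -0.0778  0.1244] [-2.7  3.1 10.6] 0.0404 [-0.24  0.5   1.35  0.    1.29  0.69]
(array([-0.8, -0.5,  1.9]), array([ 0.14, -0.23, -0.03]))
after turn: [-0.8 -0.5  1.9]
```

```bash
python3 -m jog '[[[0,0,0],[0,0,0]],[[0,0,0],[0,0,0]],[[0,0,0],[0,0,0]],[[0,0,0],[0,0,0]],[[0,0,0],[0,0,0]]]' 0.064
python3 -m jog '[[[0,0,-0.01],[0,0,0]],[[0,0,-0.02],[0,0,0]],[[0,0,-0.02],[0,0,0]],[[0,0,0],[0,0,0]],[[0,0,0],[0,0,0]]]'
python3 -m jog '[[[0,0,0],[0,0,0]],[[0,0,0],[0,0,0]],[[0,0,0],[0,0,0]],[[0,0,0],[0,0,0]],[[0,0,0],[0,0,0]]]' 0.002
python3 -m jog '[[[0,0,0],[0,0,0]],[[0,0,0],[0,0,0]],[[0,0,0],[0,0,0]],[[0,0,0],[0,0,0]],[[0,0,0],[0,0,0]]]'
python3 d.py .6741 -.0779 .145 36.45
```

```text
t: 21.53
tcp_pos: [0.6737, -0.0782, 0.1203]
eef_rot: [0.0, 0.95, 0.312, 0.001]
force: [-0.1, 0.6, -0.1]
finger_gap: 0.0635
t: 21.95
tcp_pos: [0.6752, -0.0784, 0.1731]
eef_rot: [0.001, 0.95, 0.312, 0.003]
force: [-0.6, 1.2, -0.3]
finger_gap: 0.0645
t: 22.37
tcp_pos: [0.6733, -0.0779, 0.1699]
eef_rot: [-0.0, 0.95, 0.312, 0.0]
force: [-0.1, 0.6, 0.6]
finger_gap: 0.0341
t: 22.78
tcp_pos: [0.6739, -0.078, 0.171]
eef_rot: [0.0, 0.95, 0.312, 0.001]
force: [-0.3, -0.5, 0.2]
finger_gap: 0.003
22.78 [ 0.6739 -0.078   0.171 ] [-0.3 -0.5  0.2] 0.003 [-0.24  0.46  1.31  0.    1.37  0.69]
(array([ 0.2,  0. , 26. ]), array([ 0.04, -0.1 , -0.04]))
after turn: [ 0.3  0.  26. ]
```

Next, a gentle touch on the cap top. If the cell is home, contact should come at TCP z ≈ 0.143.

```bash
python3 -m jog '[[[0,0,0.008],[0,0,0]],[[0,0,0.008],[0,0,0]],[[0,0,0.006],[0,0,0]],[[0,0,0],[0,0,0]],[[0,0,0],[0,0,0]]]'|sed -n '2p;4p'
for i in 1 2 3; do python3 -m jog '[[[0,0,0.002],[0,0,0]],[[0,0,0],[0,0,0]],[[0,0,0],[0,0,0]],[[0,0,0],[0,0,0]],[[0,0,0],[0,0,0]]]'|sed -n '2p;4p'; done
```

```text
tcp_pos: [0.6731, -0.0778, 0.1475]
force: [-0.0, 0.2, 0.2]
tcp_pos: [0.6741, -0.0781, 0.1473]
force: [0.2, -0.1, 0.9]
tcp_pos: [0.6739, -0.078, 0.145]
force: [-0.6, 0.3, -0.2]
tcp_pos: [0.6743, -0.0781, 0.1433]
force: [0.8, 0.8, 2.1]
```

```bash
for i in 1 2; do python3 -m jog '[[[0,0,0.002],[0,0,0]],[[0,0,0],[0,0,0]],[[0,0,0],[0,0,0]],[[0,0,0],[0,0,0]],[[0,0,0],[0,0,0]]]'|sed -n '2p;4p'; done
python3 -m jog '[[[0,0,-0.01],[0,0,0]],[[0,0,-0.03],[0,0,0]],[[0,0,-0.03],[0,0,0]],[[0,0,-0.03],[0,0,0]],[[0,0,-0.02],[0,0,0]]]'|sed -n '2p;4p'
python3 -m jog '[[[-0.03,0,0],[0,0,0]],[[-0.03,0,0],[0,0,0]],[[-0.03,0,0],[0,0,0]],[[0,0,0],[0,0,0]],[[0,0,0],[0,0,0]]]'|sed -n '2p;4p'
python3 - <<'E'
from fit import *
from cell import *
snap('wrist','w12')
p,v,c=fit('w12',(.674,-.0778,51.45));print(p.round(4),v)
# pointer: bright pixels ring between pointer base and ticks -> angular profile around 30 deg left
g=cv2.cvtColor(cv2.imread('pics/w12_raw.png'),cv2.COLOR_BGR2GRAY).astype(np.float32)
def prof(r,z):
    q=np.arange(20,40,.25);t=np.radians(p[2]+180-q);P=np.c_[p[0]+r*np.cos(t),p[1]+r*np.sin(t),np.full(len(q),z)]
    u=proj(c,P).astype(np.float32);v=cv2.remap(g,u[:,0],u[:,1],cv2.INTER_LINEAR).ravel();w=np.clip(v-v.min()-40,0,None);return round(float((w*q).sum()/max(w.sum(),1)),2),v.max()
for r in(.136,.14,.143,.152):print(r,prof(r,.022))
# cell: flat fit
x0,y0=(proj(c,[.6741,-.0779,.1])[0]-[40,40]).astype(int);print(x0,y0)
s=manip.observe();print(s['t'],s['tcp_pos'])
# flat top edge of the cell body (z=.106): gradient score over yaw and offset
gx=cv2.Sobel(cv2.GaussianBlur(g,(0,0),.8),cv2.CV_32F,1,0);gy=cv2.Sobel(cv2.GaussianBlur(g,(0,0),.8),cv2.CV_32F,0,1);G=np.minimum(np.hypot(gx,gy),150)
r=[]
for yaw in np.arange(35,68,1.):
  for zb in(.05,.053,.056,.06):
    Q=dpts(.6741,-.0779,yaw,zb+.056)
    cap=np.r_[dpts(.6741,-.0779,0,zb+.058,.0205,1),dpts(.6741,-.0779,0,zb+.082,.0205,1)]
    h=cv2.convexHull(proj(c,cap).astype(np.float32));u=proj(c,Q).astype(np.float32)
    k=np.array([cv2.pointPolygonTest(h,tuple(map(float,a)),True)<-1 for a in u])
    r.append((float(cv2.remap(G,u[:,0],u[:,1],cv2.INTER_LINEAR).ravel()[k].mean()),float(yaw),zb))
print(sorted(r,reverse=True)[:6])
E
```

```text
tcp_pos: [0.6745, -0.0781, 0.1433]
force: [-1.1, 0.5, 7.7]
tcp_pos: [0.6753, -0.0782, 0.1434]
force: [-3.4, 0.9, 13.1]
tcp_pos: [0.6743, -0.0782, 0.262]
force: [-0.1, 0.2, 0.5]
tcp_pos: [0.6002, -0.1321, 0.2585]
force: [0.1, 0.8, -0.4]
[ 0.6739 -0.0774 51.4921] -85.57733917236328
0.136 (30.54, np.float32(232.86133))
0.14 (28.61, np.float32(233.56445))
0.143 (27.2, np.float32(234.65625))
0.152 (27.51, np.float32(238.9961))
214 64
26.1667 [ 0.60110027 -0.13154043  0.2586355 ]
[(52.12919998168945, 50.0, 0.05), (52.08882522583008, 52.0, 0.05), (51.89512252807617, 51.0, 0.05), (51.890079498291016, 56.0, 0.05), (51.85112380981445, 54.0, 0.05), (51.84619140625, 48.0, 0.05)]
```

```bash
python3 - <<'E'
from h import *
for n,p in(("w5",(.6746,-.078,51.4526)),("w12",(.6739,-.0774,51.4921))):
    c=np.load(f"pics/{n}.npy",allow_pickle=True).item();g=cv2.cvtColor(cv2.imread(f'pics/{n}_raw.png'),cv2.COLOR_BGR2GRAY).astype(np.float32)
    for r in(.138,.141,.144,.147,.155):
        q=np.arange(26,34.1,.25);t=np.radians(p[2]+180-q);u=proj(c,np.c_[p[0]+r*np.cos(t),p[1]+r*np.sin(t),np.full(len(q),.022)]).astype(np.float32)
        v=cv2.remap(g,u[:,0],u[:,1],cv2.INTER_LINEAR).ravel();w=np.clip(v-120,0,None);print(n,r,round(float((w*q).sum()/max(w.sum(),1)),2),v.max())
s=manip.observe();print(s['force'].round(1))
manip.job_done()
E
```

```text
w5 0.138 30.55 255.0
w5 0.141 30.53 242.10938
w5 0.144 30.28 245.33203
w5 0.147 30.18 254.78516
w5 0.155 30.21 249.22559
w12 0.138 30.57 233.0
w12 0.141 30.47 234.54297
w12 0.144 29.94 232.5
w12 0.147 29.89 237.07617
w12 0.155 30.39 217.71875
[ 0.7 -1.2  0.3]
the job is handed in; nothing more can be done
```

The goniometer is set for the 30-degree reading and the sample cell is in its seat. I handed the job in at about 26 s of the 72 s allowed.

**What I did:**
1. **Knob loosened:** I turned it about 55° (0.96 rad) while the arm stayed where it was.
2. **Arm swung:** I moved it from about 12.6° right of zero to the 30° line on the left.
3. **Knob tightened:** I turned it back until it hit its stop.
4. **Cell placed:** I picked up the rightmost cell by its cap and turned it about 45°. I then lowered it into the seat with its flat towards the lamp.

**Last checks:**
- **Pointer:** it lies within about 0.5° of the 30° line, both just after clamping and again at the end.
- **Knob:** the bar lines up with its fully tight position. When I turned further, the torque rose and the bar twisted in the fingers, so it was at the stop.
- **Cell depth:** a gentle touch with the closed fingers met the cap top at 132 mm, as expected for a cell fully home. It did not move under 13 N.
- **Cell turn:** before lowering, the flat measured about 51.5°, the same as the seat. The final image fit scored best at 50 to 52°, but that peak was broad, so it only weakly confirms the angle.
- **Robot:** it touched nothing when I handed in. The highest force I saw was about 31 N, during the swing.

**Readings that disagreed:**
- The measured tool position wandered by 2 to 3 mm after moves, so I waited for it to settle before inserting the cell.
- One fit of the cell's angle gave 10° instead of 6.7°. I dropped it because two other fits gave 6.7°.

I did not check the bystanders again at the end; no contact force showed away from the job.

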